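# Fit the shaping pattern over the blank's pins

### The arm

A 6-joint arm with a two-finger parallel gripper is mounted at the origin on the work surface. World frame = base frame: x ahead of the robot, y to its left, z up, the work surface at z = 0. Lengths are in m, angles in rad, forces in N, time in s.
With the tool pointing down it reaches from about 0.325 to 0.9 m from the base axis. Payload 3.5 kg.
Tool frame: the origin (TCP) lies at the very end of the fingers, on their centre line; the grasp point (between the pads) lies 19 mm behind it; z points along the fingers, y is the direction in which the jaws open and shut (so a half turn about z gives the same grasp; the last joint's range is limited). The gripper opens to 85 mm and grips with 20 to 120 N. Pads are 22 mm wide; open, the fingers measure 114 mm over their backs; the gripper's body (76 mm by 85 mm) begins 54 mm behind the grasp point. The pads swing forward as they close: fully open they stand 13 mm farther back than shut.
Start: joints at [1.16, 0.276, -0.026, 1.268, 0, 1.467], TCP at [0.189, 0.596, 0.231] pointing down, gripper open.
Joint ranges: [-3.12, 3.12], [-0.85, 1.88], [-1.08, 1.24], [-1.95, 2.15], [-1.57, 1.53], [-3.14, 3.14]. Speed limits (rad/s): [2.57, 2.57, 3.14, 3.14, 3.14, 3.14].

### API

Orientations are given as [roll, pitch, yaw] about the fixed x, y, z axes, in that order (R = Rz(yaw) Ry(pitch) Rx(roll)).
In Python, from cell import manip, optics gives the robot as it stands.
- The arm moves only by the shell command python3 -m creep 'ROWS' [OPENING] [FORCE]. ROWS is JSON, a list of rows, each a list of 6 numbers: the shift along the tool's x, y, z in mm, then the turn, a rotation vector about the tool's x, y, z in degrees. In form: [[dx, dy, dz, ax, ay, az], ...]. A call has 1 to 20 rows; each row shifts and turns the pose as measured when the row begins, along the tool's axes as they then stand; what a row does not reach is not made up. A row lasts 1/10 s, in which the tool goes at most 50 mm and 8.59 degrees, less where a joint would pass 70% of its speed; a pose out of reach is approached as far as the arm can. A call is refused whole if a number of a shift passes 50 or a number of a turn 8.59, either way. A call with a gripper value outside its range is refused whole. OPENING is the finger opening in mm, from 0 to 85.4, set as the call begins (- or left out, the last holds). The fingers move at their own pace and stop on an object; FORCE is the grip in N (left out, the last holds). Time passes only in rows, so rows that do not move let the fingers close. It gives the time, the measured TCP pose, the force and the opening at its end, in the units of the state.
- manip.get_state(): the state, without advancing time (a new reading comes with each control period).
- optics.get_image(name): name is "scene" or "side" or "wrist"; returns the picture (384x512x3 uint8, red, green, blue); there is no depth.
- optics.camera_params(name): a dict with "mtx" (3x3 intrinsics, pixels), "extrinsics" (4x4, takes a point from camera to world coordinates); the wrist camera has in their place "hand_eye" (4x4, takes a point from camera to tool coordinates, whose origin is the TCP and whose axes are the flange's). Camera axes: x right, y down, z forward; pixel columns grow to the right and rows downward; lengths in m; the calibration is good to about 2 mm. A picture is of the moment at which its call begins: read the wrist's pose just before it. camera_params takes no time and is no camera call.
- manip.finish_job(): hands the job in, once; it reports no verdict.
The state is a dict: "t": time; "qpos": joint angles; "dq": joint speeds; "tau": joint torques, N m; "tool_pos": TCP position; "tcp_rot": TCP orientation; "wrist_force": force on the tool from outside, world axes, zero at the start; "wrist_torque": the same for the moment, N m; "opening": finger opening in m.
Only numpy, scipy, OpenCV 4.12 (cv2) and the standard library are available. Lean on these libraries where they do the work, as an engineer would, in place of code of your own. Each camera call takes 0.05 s, during which the arm holds its last target.

### The job

Take the longer wooden pattern, the one with the tail, out of the rack, lay it flat on the open bench and let go of it. Then pick it up again by its long edges and lower it gently over the two pins of the blank in the cradle, the larger hole on the thicker pin, until it rests flush on the blank, and let go. Leave the short pattern and the other things where they are.

Things in the scene. Friction and masses are not known exactly. Their poses are not given: they have to be found in the camera images.
- pattern: The long pattern: light-wood plate 160 x 64 x 18 mm, about 160 g, with a tail 30 mm long, 36 mm wide at one end and two through holes. Origin in the middle of the 160 x 64 x 18 plate; x along it to the tail, y across its width, z through its thickness; faces alike, either may end up. At the start it stands on a long edge in a rack slot (y up, origin 44 mm, upper edge 76 mm above the bench).
- large_hole (a point): Centre of the pattern's 20 mm hole, at mid-thickness (x = -52 mm of the pattern, the end without tail). The pattern also stands by itself on its long edge on the bench; a push near the top tips it over flat (origin then 9 mm up).
- small_hole (a point): Centre of the pattern's 14 mm hole, near the tail, at mid-thickness (x = +52 mm of the pattern). When the pattern is seated on the blank, this and the other hole's centre are 49 mm above the bench.
- short_pattern: The other pattern in the rack, to be left alone: a light-wood plate of 122 x 64 x 18 mm without a tail, one 30 mm hole in the middle, standing on a long edge. Origin in its middle, x along its length, y up.
- rack: Pattern rack, fixed: dark wooden base board 170 x 150 x 12 mm; two slotted combs, 12 mm thick, at x = -42 and +42 mm, reach 42 mm above the bench, the middle between them is open for fingers. Two slots 22 mm wide run along x at y = -37 and +37 mm; either may hold the long pattern. Origin at the middle of the underside, z up.
- cradle: Carving cradle, fixed: base board 250 x 100 x 12 mm, on it a light-wood blank 150 long (x), 42 wide, its level top 40 mm above the bench; the seated pattern overhangs it 11 mm at both long sides. End stops at x = +-92 mm are lower (34 mm). Two pins stand on the blank. Origin at the middle of the underside, midway between the pins, z up, x towards the thinner pin.
- large_pin (a point): Foot of the 18 mm thick steel pin, on its axis, at the blank's top face (x = -52 mm of the cradle). It rises 31 mm above the blank, the upper 9 mm tapered by 4 mm in radius.
- small_pin (a point): Foot of the 12 mm thick steel pin, on its axis, at the blank's top face (x = +52 mm of the cradle). It rises 31 mm above the blank, the upper 9 mm tapered by 4 mm in radius.
- jar: Amber glass jar with a metal lid, 64 mm diameter, 85 mm tall, a bystander. Origin at its underside. Jar and mallet stand beyond the clear stretch of bench, about 250 mm wide, between rack and cradle, which are on opposite sides (left and right change).
- mallet: Wooden mallet lying down, head 55 x 100 x 55 mm, handle 150 mm along +x, a bystander. Origin under the head.
There are look-alikes about, which are no part of the job. What is shaped like the pattern but purple is not meant.

How it is judged:
By the outcome, as a careful person would: the job done as asked, in the order asked, and still so for the second after the job is handed in, with the robot touching nothing.
It also fails if it takes over 72 s, if anything falls off the work surface, if the arm or the gripper's body presses on something with over 40 N, if the wrist force passes 120 N, or if a joint passes its speed limit or range.

## Working session

There is one attempt and no reset: what is moved stays moved. The work goes in short steps, Python scripts to look and compute and a shell command to move; the robot and the scene stay as the last step left them, time stands still between calls to the robot, and variables do not carry over. Pictures are saved under pics/ and viewed, and the job is handed in when it is done.

```bash
ls; mkdir -p pics; python3 - <<'E'
from cell import manip, optics
import cv2
print(manip.get_state())
for n in ["scene","side","wrist"]:
    im=optics.get_image(n); cv2.imwrite(f"pics/{n}0.png",im[:,:,::-1])
    print(n,optics.camera_params(n))
E
```

```text
pics
{'t': 0.0, 'qpos': array([ 1.15957901e+00,  2.77146383e-01, -2.79016376e-02,  1.26802774e+00,
        2.01440225e-05,  1.46741139e+00]), 'dq': array([ 0.00010635, -0.00041745, -0.00067723, -0.00185887,  0.00053073,
       -0.00174139]), 'tau': array([ 9.40607242e-04, -4.45506263e+01,  2.95202672e+01,  1.61323190e-02,
        6.32061997e-06, -1.63799363e-06]), 'tool_pos': array([0.18904533, 0.59488685, 0.23014164]), 'tcp_rot': array([-3.13932747e+00, -2.55276009e-04,  2.83375996e+00]), 'wrist_force': array([-0.48212904,  0.35458801,  0.26066457]), 'wrist_torque': array([-0.05299429, -0.00115779,  0.03061959]), 'opening': 0.08533128388414336}
scene {'mtx': array([[449.10047822,   0.        , 262.82561942],
       [  0.        , 449.10047822, 185.40468931],
       [  0.        ,   0.        ,   1.        ]]), 'extrinsics': array([[ 8.83273211e-01,  3.62221800e-01, -2.97697500e-01,
         8.95514957e-01],
       [ 4.68858381e-01, -6.81701671e-01,  5.61653496e-01,
        -6.94325001e-01],
       [ 5.02256369e-04, -6.35671455e-01, -7.71959551e-01,
         1.02912107e+00],
       [
[... 329 characters left out ...]
[-0.20143302, -0.51171179,  0.83521002, -0.68340596],
       [ 0.02174168, -0.85481391, -0.51847901,  0.49880889],
       [ 0.        ,  0.        ,  0.        ,  1.        ]])}
wrist {'mtx': array([[324.02039565,   0.        , 257.40058245],
       [  0.        , 324.02039565, 188.04423399],
       [  0.        ,   0.        ,   1.        ]]), 'hand_eye': array([[ 1.54799860e-04, -9.51066499e-01, -3.08986230e-01,
         7.95781477e-02],
       [ 9.99999870e-01,  2.97644079e-04, -4.15162426e-04,
         6.42984096e-05],
       [ 4.86814997e-04, -3.08986126e-01,  9.51066421e-01,
        -1.41920232e-01],
       [ 0.00000000e+00,  0.00000000e+00,  0.00000000e+00,
         1.00000000e+00]])}
```

View pics/scene0.png

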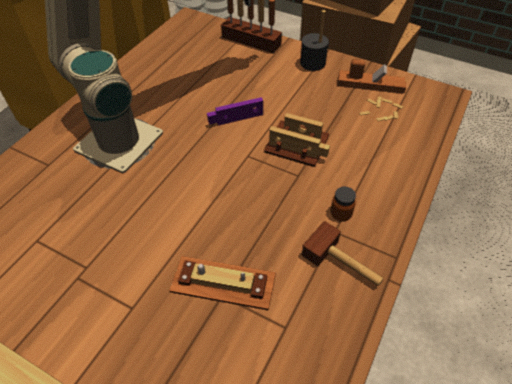

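View pics/side0.png

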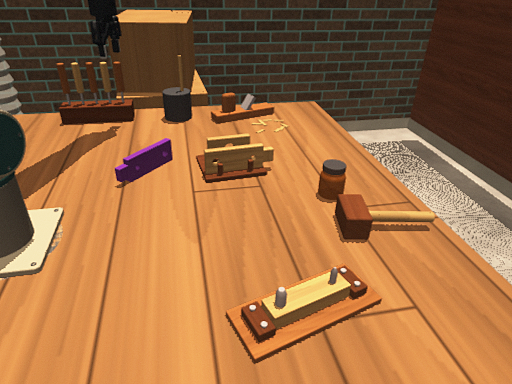

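View pics/wrist0.png

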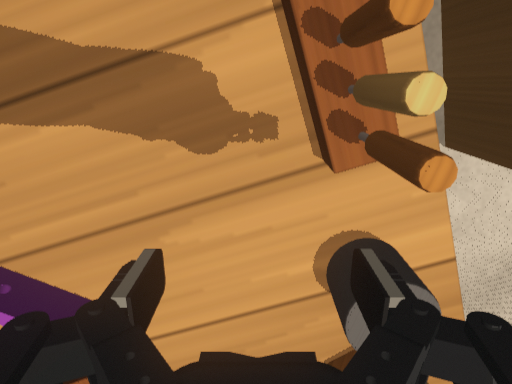

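```bash
cat > h.py <<'E'
import numpy as np, cv2
from cell import manip, optics
from scipy.spatial.transform import Rotation as Ro
def cam(n,st=None):
    p=optics.camera_params(n)
    if n!="wrist": return p["mtx"],np.array(p["extrinsics"])
    T=np.eye(4);T[:3,:3]=Ro.from_euler('xyz',st["tcp_rot"]).as_matrix();T[:3,3]=st["tool_pos"]
    return p["mtx"],T@p["hand_eye"]
def ray(n,uv,z,st=None):
    K,E=cam(n,st); d=E[:3,:3]@np.linalg.inv(K)@np.array([uv[0],uv[1],1.]); return E[:3,3]+d*(z-E[2,3])/d[2]
def proj(n,P,st=None):
    K,E=cam(n,st);P=np.atleast_2d(P); c=(P-E[:3,3])@E[:3,:3]; q=c@K.T; return q[:,:2]/q[:,2:]
def crop(src,dst,x0,x1,y0,y1,s):
    im=cv2.imread(src)[y0:y1,x0:x1]; cv2.imwrite(dst,cv2.resize(im,None,fx=s,fy=s,interpolation=cv2.INTER_CUBIC))
def snap(n,f):
    st=manip.get_state(); im=optics.get_image(n); cv2.imwrite(f,im[:,:,::-1]); np.save(f[:-4]+'.npy',dict(st),allow_pickle=True); return st
def load(f): return np.load(f[:-4]+'.npy',allow_pickle=True).item()
E
python3 - <<'E'
from h import *
crop('pics/scene0.png','pics/s0rack.png',250,350,100,175,8)
crop('pics/side0.png','pics/d0rack.png',180,290,120,195,7)
crop('pics/scene0.png','pics/s0cr.png',165,285,245,315,6)
crop('pics/side0.png','pics/d0cr.png',220,390,250,360,4)
E
```

```text
(no output)
```

View pics/s0rack.png

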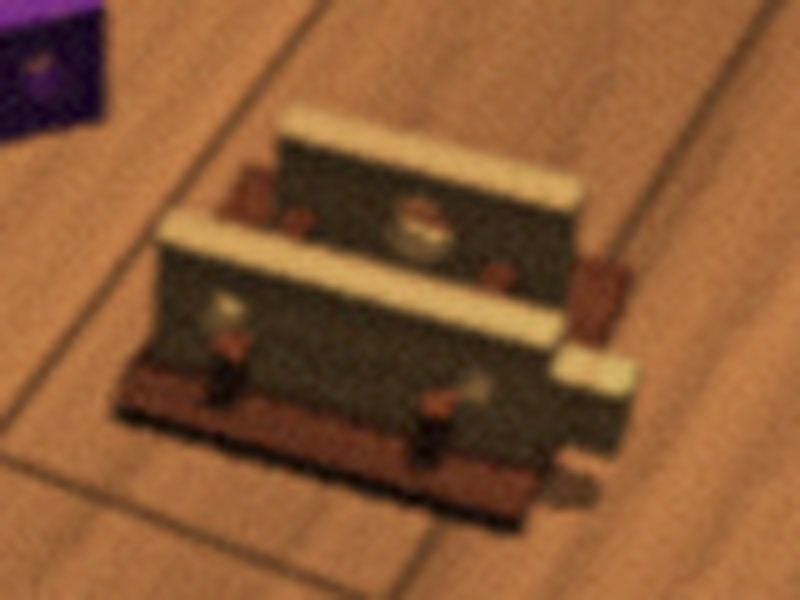

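View pics/d0rack.png

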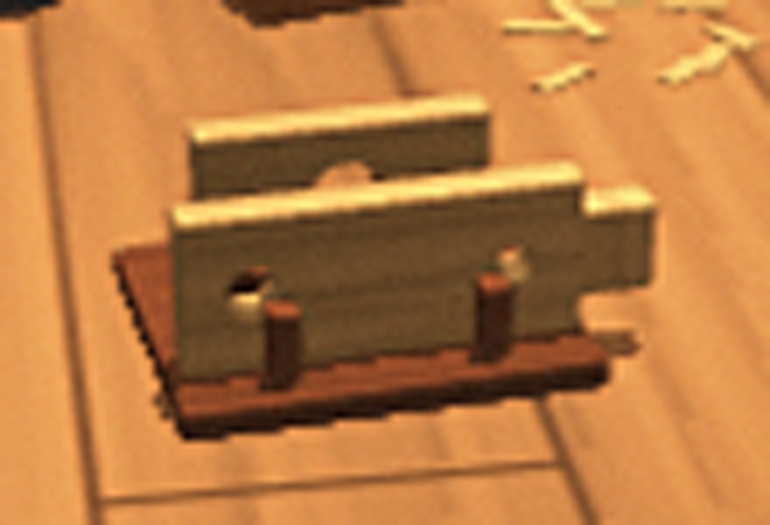

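View pics/s0cr.png

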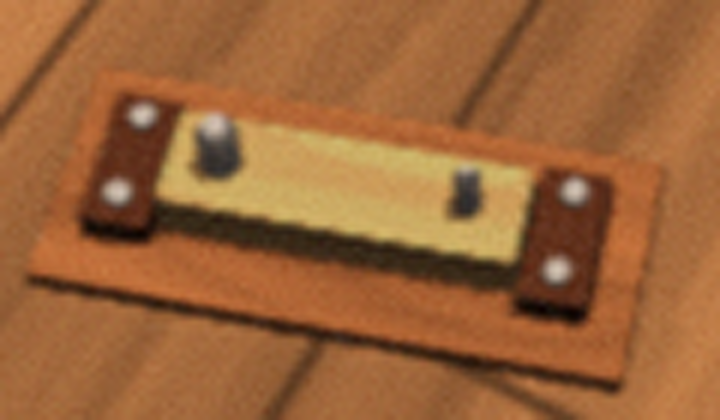

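View pics/d0cr.png

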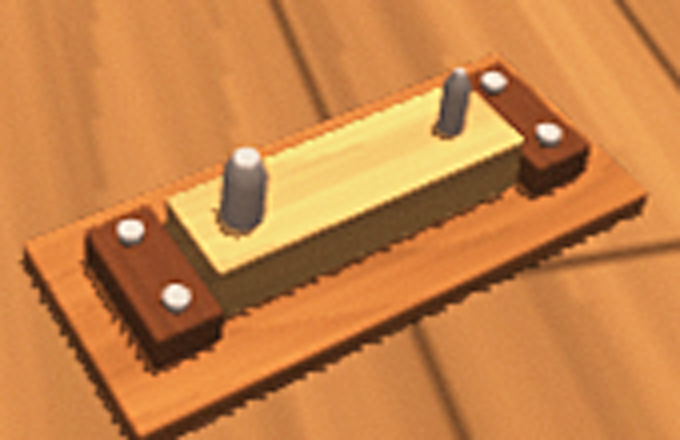

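```bash
python3 - <<'E'
from h import *
np.set_printoptions(precision=4,suppress=True)
def px(c,o,s): return [(c[0]+.5)/s-.5+o[0],(c[1]+.5)/s-.5+o[1]]
def S(c,z,n="scene",o=(250,100),s=8): return ray(n,px(c,o,s),z)
print("long top scene")
for c in [(185,208),(158,240),(553,345),(568,315)]: print(S(c,.076))
print("long top side")
for c in [(174,225),(172,208),(582,181),(582,165)]: print(S(c,.076,"side",(180,120),7))
print("short")
for c in [(290,105),(280,138),(575,208),(583,178)]: print(S(c,.076))
print("tail end top z=.062"); 
for c in [(633,355),(627,390)]: print(S(c,.062))
a=S((215,122),.071,"scene",(165,245),6);b=S((465,173),.071,"scene",(165,245),6);print("pins scene",a,b,np.linalg.norm(a-b))
a=S((246,154),.071,"side",(220,250),4);b=S((459,72),.071,"side",(220,250),4);print("pins side",a,b,np.linalg.norm(a-b))
E
```

```text
long top scene
[0.4426 0.2249 0.076 ]
[0.4416 0.2042 0.076 ]
[0.5977 0.2231 0.076 ]
[0.5964 0.2404 0.076 ]
long top side
[0.4378 0.2107 0.076 ]
[0.4384 0.2257 0.076 ]
[0.5968 0.2257 0.076 ]
[0.6002 0.2404 0.076 ]
short
[0.4522 0.2973 0.076 ]
[0.4573 0.278  0.076 ]
[0.5756 0.2955 0.076 ]
[0.5716 0.3127 0.076 ]
tail end top z=.062
[0.6221 0.2459 0.062 ]
[0.6272 0.2278 0.062 ]
pins scene [ 0.5096 -0.2873  0.071 ] [ 0.6096 -0.26    0.071 ] 0.10370690311904583
pins side [ 0.5094 -0.285   0.071 ] [ 0.6084 -0.2567  0.071 ] 0.10292154283848626
```

```bash
cat >> h.py <<'E'
def rel(pos,yaw=None,st=None,roll=np.pi,pitch=0):
    st=st or manip.get_state(); R=Ro.from_euler('xyz',st["tcp_rot"])
    print("t",round(st["t"],2),"pos",np.round(st["tool_pos"]*1000,1),"rot",np.round(np.degrees(st["tcp_rot"]),2),"F",np.round(st["wrist_force"],1),"op",round(st["opening"]*1000,1))
    if pos is not None: print(" shift mm in tool:",np.round(R.inv().apply(np.array(pos)-st["tool_pos"])*1000,1))
    if yaw is not None:
        T=Ro.from_euler('xyz',[roll,pitch,np.radians(yaw)]); print(" turn deg:",np.round(np.degrees((R.inv()*T).as_rotvec()),2))
        if pos is not None: print(" shift after turn:",np.round(T.inv().apply(np.array(pos)-st["tool_pos"])*1000,1))
E
python3 -c "
from h import *
rel([.519,.223,.2],186.3)"
```

```text
t 0.15 pos [189.1 595.1 230.4] rot [-1.7990e+02 -1.0000e-02  1.6236e+02] F [ 0.1  1.  -0.2] op 85.4
 shift mm in tool: [-427.1 -254.6   30.8]
 turn deg: [ -0.1   -0.03 -23.94]
 shift after turn: [-287.1 -406.    30.4]
```

```bash
python3 -m creep '[[0,0,0,0,0,-8],[0,0,0,0,0,-8],[0,0,0,0,0,-8],[-20,-28,2,0,0,0],[-20,-29,2,0,0,0],[-20,-29,2,0,0,0],[-20,-29,2,0,0,0],[-20,-29,2,0,0,0],[-20,-29,2,0,0,0],[-20,-29,2,0,0,0],[-20,-29,2,0,0,0],[-20,-29,2,0,0,0],[-20,-29,2,0,0,0],[-20,-29,2,0,0,0],[-20,-29,2,0,0,0],[0,0,0,0,0,0]]' 85; python3 -c "
from h import *
rel([.519,.223,.2],186.3)"
```

```text
t: 1.75
tool_pos: [0.4797, 0.2688, 0.1998]
tcp_rot: [-3.135, -0.007, -3.008]
wrist_force: [-0.5, 0.3, -0.9]
opening: 0.0852
t 1.75 pos [479.7 268.8 199.8] rot [-179.6    -0.38 -172.34] F [-0.5  0.3 -0.9] op 85.2
 shift mm in tool: [-32.9 -50.6  -0.1]
 turn deg: [-0.4  -0.37  1.36]
 shift after turn: [-34.1 -49.8  -0.2]
```

```bash
python3 -m creep '[[-16,-25,0,0,0,0.7],[-16,-25,0,-0.4,-0.3,0.6],[0,0,0,0,0,0]]'; python3 -c "
from h import *
snap('wrist','pics/w1.png')
rel([.519,.223,.2],186.3)"
```

```text
t: 2.05
tool_pos: [0.5178, 0.2221, 0.1988]
tcp_rot: [3.141, -0.004, -3.032]
wrist_force: [-0.3, 0.7, 0.0]
opening: 0.0848
t 2.1 pos [516.6 223.1 198.7] rot [ 179.9    -0.29 -173.63] F [-0.2  1.4  0.3] op 84.7
 shift mm in tool: [-2.4 -0.4 -1.4]
 turn deg: [ 0.1  -0.29  0.07]
 shift after turn: [-2.4 -0.4 -1.3]
```

View pics/w1.png

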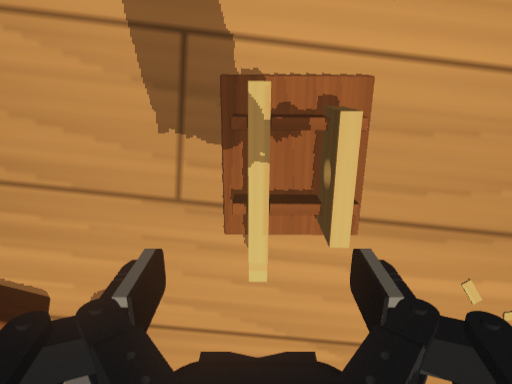

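```bash
python3 - <<'E'
from h import *
crop('pics/w1.png','pics/w1c.png',210,390,60,300,2.5)
crop('pics/w1.png','pics/w1d.png',235,285,70,290,2.7)
im=cv2.imread('pics/w1.png').astype(int)
st=load('pics/w1.png')
# edge cols per row by wood brightness (blue low, high red+green)
for r in [90,105,130,145,175,185,220,240,255,264]:
    row=im[r,235:285]; m=(row[:,1]>120)&(row[:,2]>140)
    c=np.where(m)[0]+235
    if len(c): 
        a=ray('wrist',(c.min()-.5,r),.076,st);b=ray('wrist',(c.max()+.5,r),.076,st); print(r,c.min(),c.max(),np.round(a*1000,1),np.round(b*1000,1))
for p in [(259,82),(259,268),(258,282)]: print(p,ray('wrist',p,.076,st),ray('wrist',p,.062,st))
E
```

```text
90 248 270 [444.4 206.3  76. ] [442.4 224.2  76. ]
105 258 270 [454.9 215.4  76. ] [453.7 225.6  76. ]
175 248 269 [513.1 213.3  76. ] [511.  231.8  76. ]
185 248 268 [521.9 214.2  76. ] [519.9 232.1  76. ]
220 248 268 [554.2 217.5  76. ] [552.2 236.   76. ]
240 235 284 [575.1 207.7  76. ] [570.1 252.7  76. ]
255 235 284 [590.3 209.1  76. ] [585.2 254.8  76. ]
264 235 284 [599.6 209.9  76. ] [594.5 256.1  76. ]
(259, 82) [0.43750563 0.21462394 0.076     ] [0.43741393 0.21468718 0.062     ]
(259, 268) [0.60134583 0.23300535 0.076     ] [0.60991004 0.2340397  0.062     ]
(258, 282) [0.61647251 0.23374961 0.076     ] [0.62583588 0.23482329 0.062     ]
```

View pics/w1c.png

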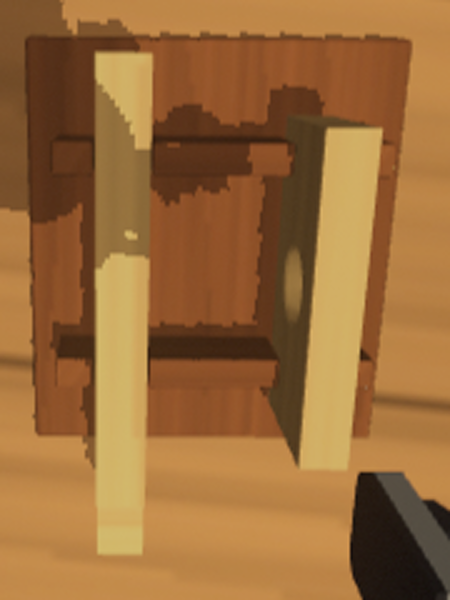

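```bash
python3 -c "
from h import *
st=load('pics/w1.png')
for r in (122,208): print(ray('wrist',(290,r),.042,st))
rel([.517,.2228,.034],186.1)"; python3 -m creep '[[0,0,20,0.1,-0.3,0],[0,0,20,0,0,0],[0,0,20,0,0,0],[0,0,10,0,0,0],[0,0,0,0,0,0]]' 40 40; python3 -c "
from h import *
rel([.517,.2228,.034],186.1)"
```

```text
[0.4685468  0.24666071 0.042     ]
[0.55156204 0.25843785 0.042     ]
t 2.1 pos [516.6 223.1 198.7] rot [ 179.9    -0.29 -173.63] F [-0.2  1.4  0.3] op 84.7
 shift mm in tool: [ -1.2  -0.6 164.7]
 turn deg: [ 0.1  -0.29  0.27]
 shift after turn: [ -0.4  -0.3 164.7]
t: 2.6
tool_pos: [0.5127, 0.228, 0.1271]
tcp_rot: [3.139, -0.001, -3.025]
wrist_force: [-0.2, -0.4, -0.3]
opening: 0.0398
t 2.6 pos [512.7 228.  127.1] rot [ 1.7984e+02 -6.0000e-02 -1.7332e+02] F [-0.2 -0.4 -0.3] op 39.8
 shift mm in tool: [-3.7 -5.9 93.1]
 turn deg: [ 0.16 -0.06  0.58]
 shift after turn: [-3.7 -5.6 93.1]
```

```bash
python3 -m creep '[[-3.5,-5.5,0,0,0,0.5],[0,0,0,0,0,0],[0,0,0,0,0,0]]'; python3 -c "
from h import *
rel([.517,.2228,.034],186.1); snap('wrist','pics/w2.png')"
```

```text
t: 2.9
tool_pos: [0.5175, 0.224, 0.129]
tcp_rot: [3.138, 0.001, -3.033]
wrist_force: [-0.4, 0.6, 0.0]
opening: 0.0399
t 2.9 pos [517.5 224.  129. ] rot [ 1.7981e+02  6.0000e-02 -1.7376e+02] F [-0.4  0.6  0. ] op 39.9
 shift mm in tool: [ 0.8 -1.5 95. ]
 turn deg: [0.19 0.06 0.14]
 shift after turn: [ 0.7 -1.1 95. ]
```

View pics/w2.png

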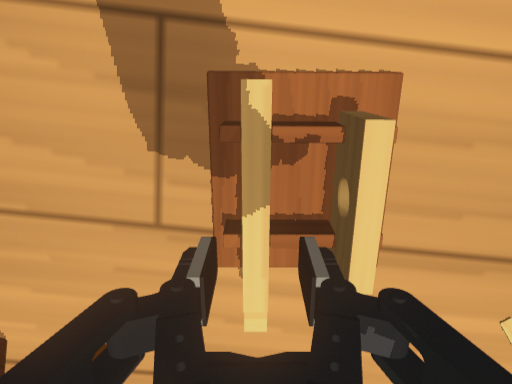

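```bash
python3 -m creep '[[0,-1,15,0,0,0],[0,0,15,0,0,0],[0,0,15,0,0,0],[0,0,15,0,0,0],[0,0,12,0,0,0],[0,0,10,0,0,0],[0,0,0,0,0,0]]'; python3 -c "
from h import *
rel([.517,.2228,.034],186.1); snap('wrist','pics/w3.png')"
```

```text
t: 3.65
tool_pos: [0.5242, 0.2246, 0.0501]
tcp_rot: [3.136, 0.014, -3.034]
wrist_force: [0.4, 0.4, -0.9]
opening: 0.0398
t 3.65 pos [524.2 224.6  50.1] rot [ 179.66    0.79 -173.85] F [ 0.4  0.4 -0.9] op 39.8
 shift mm in tool: [ 7.6 -1.1 16. ]
 turn deg: [0.34 0.79 0.06]
 shift after turn: [ 7.4 -1.  16.1]
```

View pics/w3.png

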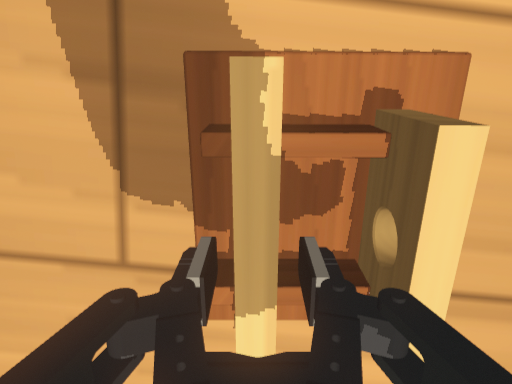

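```bash
python3 -m creep '[[4,-0.5,5,0,0.4,0],[3,-0.5,5,0.2,0.4,0],[0,0,4,0,0,0],[0,0,0,0,0,0]]'; python3 -m creep '[[0,0,0,0,0,0],[0,0,0,0,0,0],[0,0,0,0,0,0],[0,0,0,0,0,0]]' 0 60;python3 -c "
from h import *
rel([.517,.2228,.034],186.1)"
```

```text
t: 4.1
tool_pos: [0.5192, 0.2235, 0.0376]
tcp_rot: [3.139, 0.003, -3.034]
wrist_force: [-0.2, 0.2, 0.4]
opening: 0.0403
t: 4.5
tool_pos: [0.5193, 0.2235, 0.0378]
tcp_rot: [3.139, 0.004, -3.034]
wrist_force: [0.0, 0.2, -1.9]
opening: 0.0175
t 4.5 pos [519.3 223.5  37.8] rot [ 179.83    0.21 -173.84] F [ 0.   0.2 -1.9] op 17.5
 shift mm in tool: [ 2.4 -0.5  3.8]
 turn deg: [0.17 0.21 0.06]
 shift after turn: [ 2.4 -0.5  3.8]
```

```bash
python3 -m creep '[[0,0,-10,0,0,0],[0,0,-10,0,0,0],[0,0,-10,0,0,0],[0,0,-15,0,0,0],[0,0,-15,0,0,0],[0,0,-15,0,0,0],[0,0,-15,0,0,0],[0,0,0,0,0,0]]';python3 -c "
from h import *
rel([.51,.0,.12],184)
for p in [(342,218),(318,258),(307,250)]: print(ray('scene',p,0))
snap('scene','pics/s1.png')"
```

```text
t: 5.3
tool_pos: [0.5197, 0.2235, 0.1371]
tcp_rot: [3.138, 0.007, -3.034]
wrist_force: [2.0, 1.2, -0.3]
opening: 0.0177
t 5.3 pos [519.7 223.5 137.1] rot [ 179.78    0.41 -173.83] F [ 2.   1.2 -0.3] op 17.7
 shift mm in tool: [  33.7 -221.2   16.1]
 turn deg: [0.22 0.41 2.17]
 shift after turn: [  25.2 -222.3   17.1]
[0.74996649 0.05402514 0.        ]
[ 0.74181366 -0.0953605   0.        ]
[ 0.70631987 -0.08672699  0.        ]
```

View pics/s1.png

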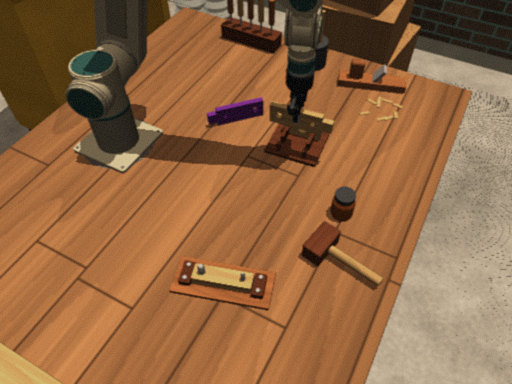

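```bash
python3 -m creep '[[2,-10,0,0,0,0.5],[3,-20,0,0,0,0.5],[3,-20,0,0,0,0.5],[3,-20,0,0,0,0.5],[3,-20,0,0,0,0],[3,-20,0,0,0,0],[3,-20,0,0,0,0],[3,-20,0,0,0,0],[2,-20,0,0,0,0],[2,-20,0,0,0,0],[2,-15,0,0,0,0],[0,-10,0,0,0,0],[0,0,0,0,0,0]]';python3 -c "
from h import *
rel([.51,.0,.028],184)"
```

```text
t: 6.65
tool_pos: [0.4929, -0.0086, 0.1235]
tcp_rot: [3.141, -0.018, -3.076]
wrist_force: [0.1, 0.2, -1.3]
opening: 0.0174
t 6.65 pos [492.9  -8.6 123.5] rot [ 179.94   -1.04 -176.26] F [ 0.1  0.2 -1.3] op 17.4
 shift mm in tool: [-19.4   7.4  95.1]
 turn deg: [ 0.06 -1.04 -0.26]
 shift after turn: [-17.7   7.4  95.5]
```

```bash
python3 -m creep '[[0,0,15,0,-1,0],[0,0,15,0,0,0],[0,0,15,0,0,0],[0,0,15,0,0,0],[0,0,12,0,0,0],[0,0,8,0,0,0],[0,0,0,0,0,0]]';python3 -c "
from h import *
rel([.495,.0,.026],184)"
```

```text
t: 7.35
tool_pos: [0.4917, -0.0061, 0.0394]
tcp_rot: [3.138, -0.001, -3.075]
wrist_force: [-0.3, -0.7, -2.0]
opening: 0.0174
t 7.35 pos [491.7  -6.1  39.4] rot [ 1.7979e+02 -7.0000e-02 -1.7619e+02] F [-0.3 -0.7 -2. ] op 17.4
 shift mm in tool: [-3.8  5.8 13.4]
 turn deg: [ 0.21 -0.07 -0.19]
 shift after turn: [-3.8  5.9 13.4]
```

```bash
python3 -m creep '[[0,0,5,0.2,0,0],[0,0,4,0,0,0],[0,0,2,0,0,0],[0,0,0,0,0,0]]'; python3 -m creep '[[0,0,1.5,0,0,0],[0,0,0,0,0,0]]'; python3 -m creep '[[0,0,1.5,0,0,0],[0,0,0,0,0,0]]';python3 -c "
from h import *
snap('side','pics/d1.png');crop('pics/d1.png','pics/d1c.png',150,400,100,300,3)"
```

```text
t: 7.75
tool_pos: [0.4932, -0.006, 0.0288]
tcp_rot: [-3.141, 0.001, -3.075]
wrist_force: [-0.9, -0.3, -1.9]
opening: 0.0173
t: 7.95
tool_pos: [0.4938, -0.0061, 0.0277]
tcp_rot: [-3.141, 0.002, -3.075]
wrist_force: [0.1, 0.8, -1.3]
opening: 0.0172
t: 8.15
tool_pos: [0.4942, -0.0062, 0.0265]
tcp_rot: [-3.141, 0.003, -3.075]
wrist_force: [0.3, 0.3, -0.6]
opening: 0.0172
```

View pics/d1c.png

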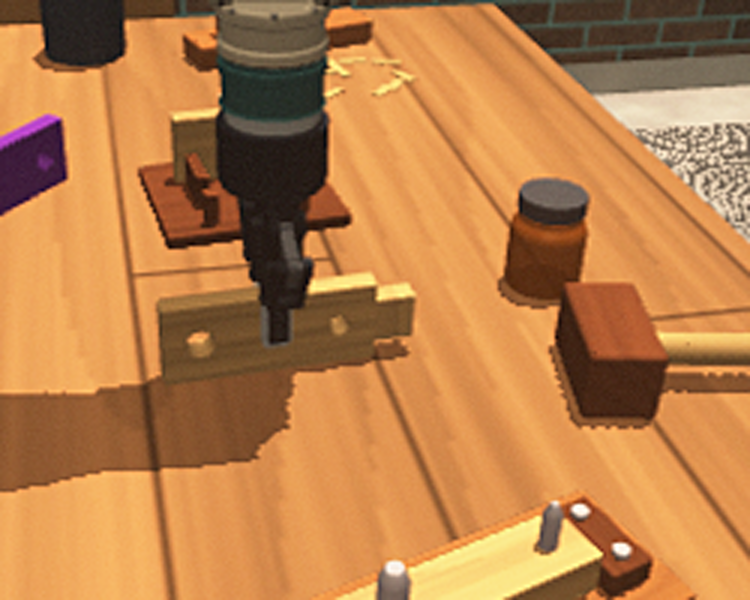

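```bash
python3 -m creep '[[0,0,1.5,0,0,0],[0,0,0,0,0,0]]';python3 -m creep '[[0,0,1.5,0,0,0],[0,0,0,0,0,0]]'
```

```text
t: 8.4
tool_pos: [0.4949, -0.0064, 0.026]
tcp_rot: [-3.14, 0.004, -3.075]
wrist_force: [-0.5, -0.4, -1.2]
opening: 0.0175
t: 8.6
tool_pos: [0.4954, -0.0065, 0.0261]
tcp_rot: [-3.14, 0.005, -3.075]
wrist_force: [-0.8, -0.2, -1.5]
opening: 0.0172
```

```bash
python3 -m creep '[[0,0,0,0,0,0],[0,0,0,0,0,0],[0,0,0,0,0,0],[0,0,0,0,0,0],[0,0,0,0,0,0]]' 60;python3 -m creep '[[0,0,-10,0,0,0],[0,0,-15,0,0,0],[0,0,-15,0,0,0],[0,0,-15,0,0,0],[0,0,-15,0,0,0],[0,0,-10,0,0,0],[0,0,0,0,0,0]]';python3 -c "
from h import *
snap('side','pics/d2.png');crop('pics/d2.png','pics/d2c.png',150,400,100,300,3);snap('wrist','pics/w4.png');rel(None)"
```

```text
t: 9.1
tool_pos: [0.4962, -0.0066, 0.0261]
tcp_rot: [-3.14, 0.007, -3.075]
wrist_force: [0.9, -0.3, -0.3]
opening: 0.06
t: 9.8
tool_pos: [0.4955, -0.0064, 0.112]
tcp_rot: [-3.14, 0.007, -3.075]
wrist_force: [0.9, 0.0, 0.2]
opening: 0.06
t 9.9 pos [494.4  -6.3 110.4] rot [-179.92    0.24 -176.18] F [ 0.  -0.4 -0.7] op 60.3
```

View pics/d2c.png

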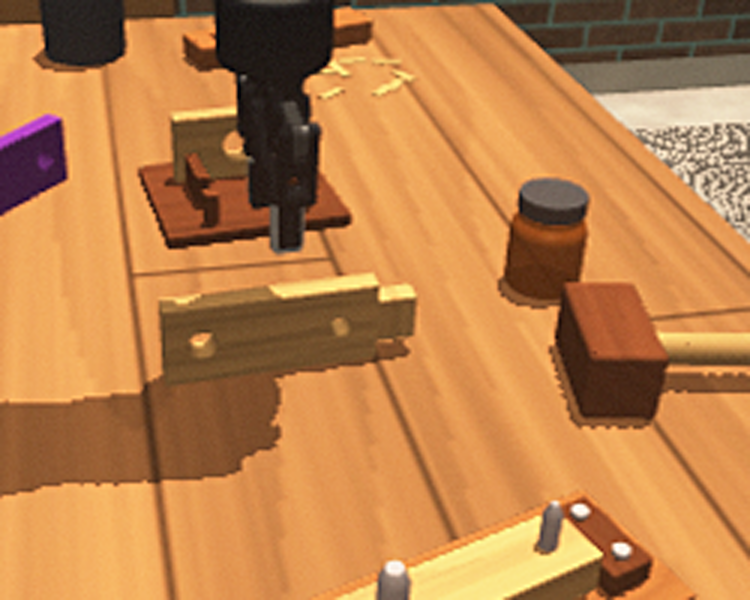

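View pics/w4.png

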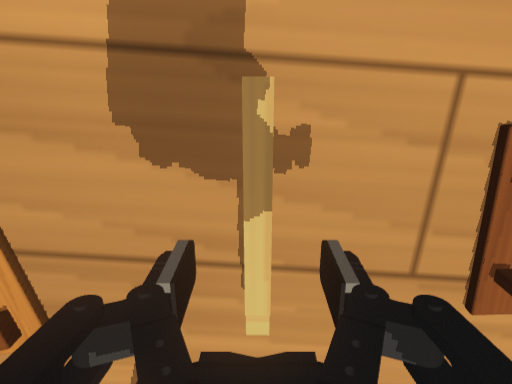

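```bash
python3 -m creep '[[0,10,0,0,0,0],[0,15,0,0,0,0],[0,15,0,0,0,0],[0,10,0,0,0,0],[0,0,0,0,0,0],[0,0,15,0,0,0],[0,0,15,0,0,0],[0,0,15,0,0,0],[0,0,9,0,0,0],[0,0,0,0,0,0]]' 0 30;python3 -c "
from h import *
rel([.4955,.03,.056])"
```

```text
t: 10.9
tool_pos: [0.4863, 0.0473, 0.0493]
tcp_rot: [-3.141, -0.005, -3.075]
wrist_force: [-0.3, -0.1, 0.7]
opening: -0.0002
t 10.9 pos [486.3  47.3  49.3] rot [-179.97   -0.31 -176.16] F [-0.3 -0.1  0.7] op -0.2
 shift mm in tool: [ -7.9 -17.8  -6.7]
```

```bash
python3 -m creep '[[-4,-9,-4,0,0,0],[-4,-7,0,0,0,0],[0,-4,0,0,0,0],[0,-4,0,0,0,0],[0,-4,0,0,0,0],[0,-4,0,0,0,0],[0,0,0,0,0,0]]';python3 -c "
from h import *
rel(None)
snap('side','pics/d3.png');crop('pics/d3.png','pics/d3c.png',150,400,100,300,3)"
```

```text
t: 11.6
tool_pos: [0.5002, 0.0119, 0.0564]
tcp_rot: [-3.14, -0.0, -3.076]
wrist_force: [0.2, -0.1, -0.3]
opening: 0.0
t 11.6 pos [500.2  11.9  56.4] rot [-1.7990e+02 -3.0000e-02 -1.7623e+02] F [ 0.2 -0.1 -0.3] op 0.0
```

View pics/d3c.png

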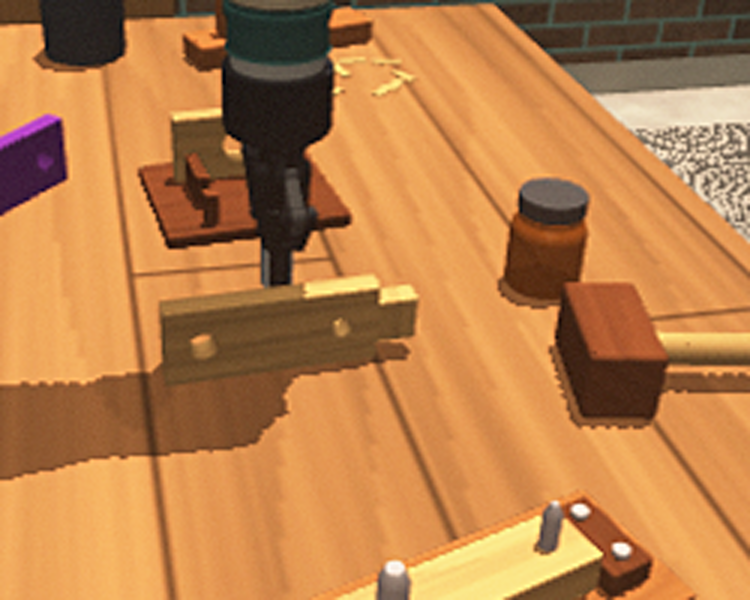

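Finger is just short of touching (or beginning to tilt) the plate. Push on in small steps.

```bash
python3 -m creep '[[0,-4,0,0,0,0],[0,-4,0,0,0,0],[0,-4,0,0,0,0],[0,-4,0,0,0,0],[0,-4,0,0,0,0],[0,0,0,0,0,0]]';python3 -c "
from h import *
rel(None)
snap('side','pics/d4.png');crop('pics/d4.png','pics/d4c.png',150,400,100,300,3)"
```

```text
t: 12.25
tool_pos: [0.501, -0.0093, 0.0562]
tcp_rot: [-3.14, -0.001, -3.075]
wrist_force: [0.1, -0.8, 0.7]
opening: 0.0001
t 12.25 pos [501.   -9.3  56.2] rot [-1.7990e+02 -7.0000e-02 -1.7618e+02] F [ 0.1 -0.8  0.7] op 0.1
```

View pics/d4c.png

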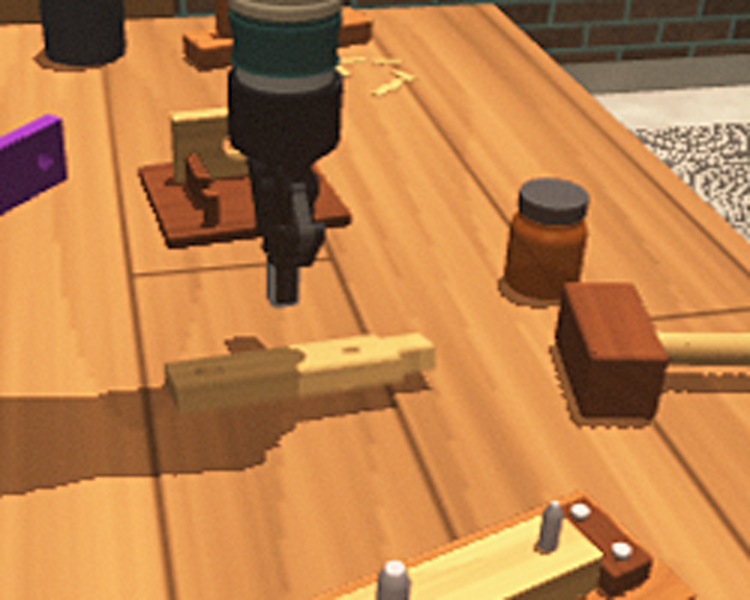

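```bash
python3 -m creep '[[0,0,-15,0,0,0],[0,0,-20,0,0,0],[0,-5,-20,0,0,0],[0,-10,-20,0,0,0],[0,-10,-20,0,0,0],[0,-10,-20,0,0,0],[0,-5,-15,0,0,0],[0,0,-10,0,0,0],[0,0,0,0,0,0],[0,0,0,0,0,0]]' 85.4;python3 -c "
from h import *
snap('wrist','pics/w5.png');rel(None)"
```

```text
t: 13.3
tool_pos: [0.5015, -0.0487, 0.1995]
tcp_rot: [3.141, -0.007, -3.073]
wrist_force: [0.8, 0.2, -0.2]
opening: 0.0855
t 13.35 pos [501.5 -48.7 199.4] rot [ 179.96   -0.39 -176.07] F [-0.1  0.  -0.3] op 85.3
```

View pics/w5.png

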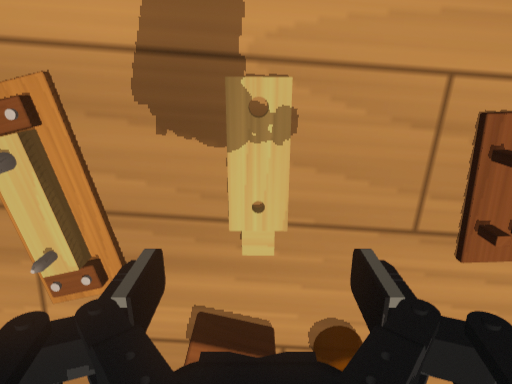

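```bash
python3 - <<'E'
from h import *
crop('pics/w5.png','pics/w5c.png',215,305,65,265,3)
st=load('pics/w5.png')
for p in [(225.5,76),(292.5,76),(228.5,230.5),(288.5,231),(242,255),(274.5,255),(258.5,106),(258.5,207)]: print(p,np.round(ray('wrist',p,.018,st)*1000,1))
E
```

```text
(225.5, 76) [416.9 -84.6  18. ]
(292.5, 76) [412.6 -21.4  18. ]
(228.5, 230.5) [576.5 -75.1  18. ]
(288.5, 231) [572.6  -9.5  18. ]
(242, 255) [605.6 -58.7  18. ]
(274.5, 255) [603.1 -22.3  18. ]
(258.5, 106) [442.3 -51.6  18. ]
(258.5, 207) [546.9 -44.3  18. ]
```

View pics/w5c.png

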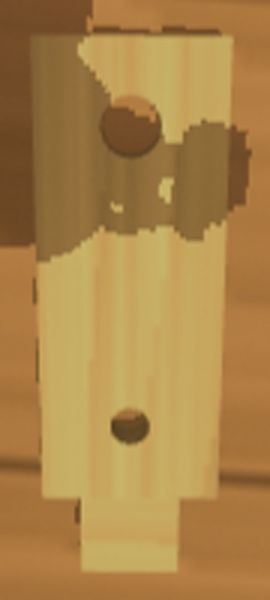

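```bash
python3 - <<'E'
from h import *
p=optics.camera_params('wrist');K=p['mtx'];H=np.array(p['hand_eye'])
def pr(P): c=H[:3,:3].T@(np.array(P)-H[:3,3]); q=K@c; return q[:2]/q[2]
for op in (40,60,85):
  for z in (-15,-10,-5,0,5):
    print(op,z,np.round(pr([.011,-op/2000,z/1000]),0),np.round(pr([.011,op/2000,z/1000]),0))
E
```

```text
40 -15 [211. 247.] [303. 247.]
40 -10 [213. 242.] [301. 242.]
40 -5 [214. 237.] [300. 237.]
40 0 [216. 232.] [299. 232.]
40 5 [217. 228.] [297. 228.]
60 -15 [189. 247.] [326. 247.]
60 -10 [191. 242.] [323. 242.]
60 -5 [193. 237.] [321. 237.]
60 0 [195. 232.] [319. 232.]
60 5 [197. 228.] [318. 228.]
85 -15 [160. 247.] [354. 247.]
85 -10 [163. 242.] [351. 242.]
85 -5 [166. 237.] [348. 237.]
85 0 [169. 232.] [345. 232.]
85 5 [172. 228.] [343. 228.]
```

```bash
python3 -m creep '[[2,0,15,0,-0.4,0],[2,0,20,0,0,0],[2,0,20,0,0,0],[2,0,20,0,0,0],[2,0,20,0,0,0],[0,0,20,0,0,0],[0,0,15,0,0,0],[0,0,0,0,0,0]]' 85.4;python3 -c "
from h import *
rel([.4946,-.0477,-.003],183.9)"
```

```text
t: 14.15
tool_pos: [0.4844, -0.0451, 0.0575]
tcp_rot: [3.136, -0.011, -3.069]
wrist_force: [-0.7, 0.3, 0.4]
opening: 0.0857
t 14.15 pos [484.4 -45.1  57.5] rot [ 179.71   -0.66 -175.84] F [-0.7  0.3  0.4] op 85.7
 shift mm in tool: [-10.7  -3.7  60.3]
 turn deg: [ 0.29 -0.66  0.26]
 shift after turn: [-10.   -3.3  60.5]
```

```bash
python3 -m creep '[[-5,-1.5,5,0,-0.7,0],[-5,-1.5,5,0.3,0,0.2],[0,0,5,0,0,0],[0,0,0,0,0,0],[0,0,0,0,0,0]]';python3 -c "
from h import *
rel([.4946,-.0477,-.003],183.9);snap('wrist','pics/w6.png')"
```

```text
t: 14.65
tool_pos: [0.4964, -0.0472, 0.0421]
tcp_rot: [-3.141, 0.003, -3.072]
wrist_force: [0.4, -0.4, -0.1]
opening: 0.0853
t 14.65 pos [496.4 -47.2  42.1] rot [-179.95    0.18 -176.01] F [ 0.4 -0.4 -0.1] op 85.3
 shift mm in tool: [ 2.  -0.3 45.1]
 turn deg: [-0.05  0.18  0.09]
 shift after turn: [ 1.8 -0.4 45.1]
```

View pics/w6.png

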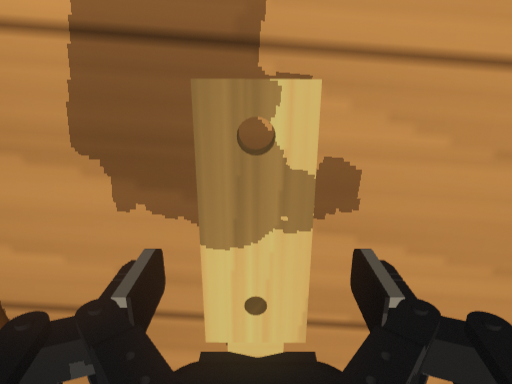

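```bash
python3 -m creep '[[1,0,8,0,0,0],[1,0,8,0,0,0],[0,0,8,0,0,0],[0,0,6,0,0,0],[0,0,5,0,0,0],[0,0,0,0,0,0]]';python3 -c "
from h import *
rel([.4946,-.0477,-.003],183.9)"
```

```text
t: 15.3
tool_pos: [0.4942, -0.0475, 0.0043]
tcp_rot: [-3.141, 0.003, -3.072]
wrist_force: [0.1, 0.3, -0.5]
opening: 0.0852
t 15.3 pos [494.2 -47.5   4.3] rot [-179.94    0.19 -176.03] F [ 0.1  0.3 -0.5] op 85.2
 shift mm in tool: [-0.4 -0.3  7.3]
 turn deg: [-0.06  0.19  0.07]
 shift after turn: [-0.4 -0.3  7.3]
```

```bash
python3 -m creep '[[0,0,3,0,0.2,0],[0,0,3,0,0,0],[0,0,0,0,0,0]]';python3 -m creep '[[0,0,0,0,0,0],[0,0,0,0,0,0],[0,0,0,0,0,0],[0,0,0,0,0,0]]' 55 50;python3 -c "
from h import *
rel([.4946,-.0477,-.003],183.9);snap('wrist','pics/w7.png')"
```

```text
t: 15.6
tool_pos: [0.4944, -0.0475, -0.0022]
tcp_rot: [-3.141, -0.0, -3.072]
wrist_force: [0.0, -0.4, -0.5]
opening: 0.0853
t: 16.0
tool_pos: [0.495, -0.0476, -0.0015]
tcp_rot: [-3.14, 0.001, -3.072]
wrist_force: [0.5, 0.6, -1.1]
opening: 0.0628
t 16.0 pos [495.  -47.6  -1.5] rot [-1.7992e+02  4.0000e-02 -1.7603e+02] F [ 0.5  0.6 -1.1] op 62.8
 shift mm in tool: [ 0.4 -0.   1.5]
 turn deg: [-0.08  0.04  0.07]
 shift after turn: [ 0.4 -0.   1.5]
```

View pics/w7.png

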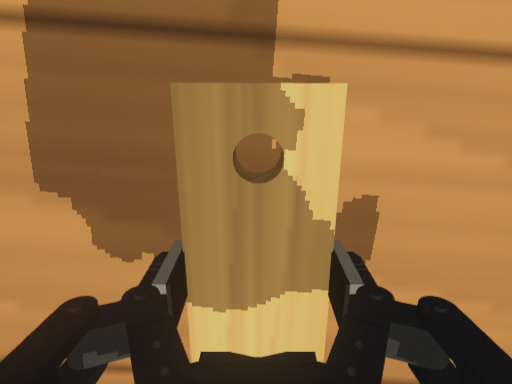

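```bash
python3 -m creep '[[0,0,-4,0,0,0],[0,0,-10,0,0,0],[0,0,-15,0,0,0],[0,0,-20,0,0,0],[0,0,-20,0,0,0],[0,0,-20,0,0,0],[0,0,-20,0,0,0],[0,0,-20,0,0,0],[0,0,-15,0,0,0],[0,0,-10,0,0,0],[0,0,0,0,0,0]]' - 60;python3 - <<'E'
from h import *
snap('wrist','pics/w8.png');rel(None)
crop('pics/w5.png','pics/w5p.png',0,130,60,310,2.4)
snap('scene','pics/s2.png');snap('side','pics/d5.png')
crop('pics/scene0.png','pics/s2p.png',190,260,255,295,10)
crop('pics/side0.png','pics/d5p.png',265,345,260,315,10)
E
```

```text
t: 17.15
tool_pos: [0.4931, -0.047, 0.164]
tcp_rot: [-3.14, 0.001, -3.072]
wrist_force: [-0.2, -0.3, -1.4]
opening: 0.0621
t 17.2 pos [492.6 -46.8 163.1] rot [-1.7994e+02 -2.0000e-02 -1.7602e+02] F [ 0.2 -0.7 -0.4] op 62.0
```

View pics/w8.png

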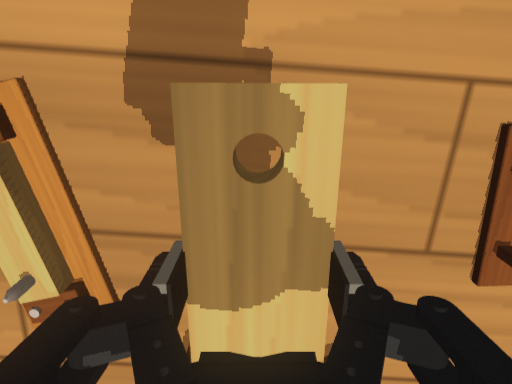

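View pics/w5p.png

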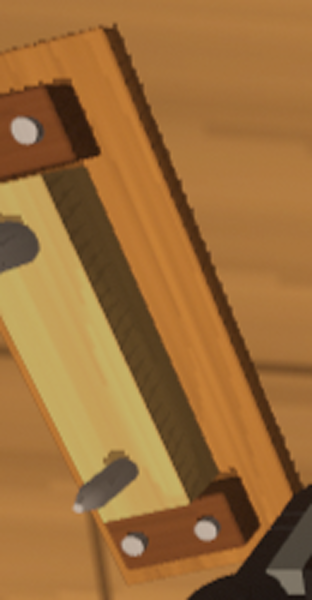

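View pics/s2p.png

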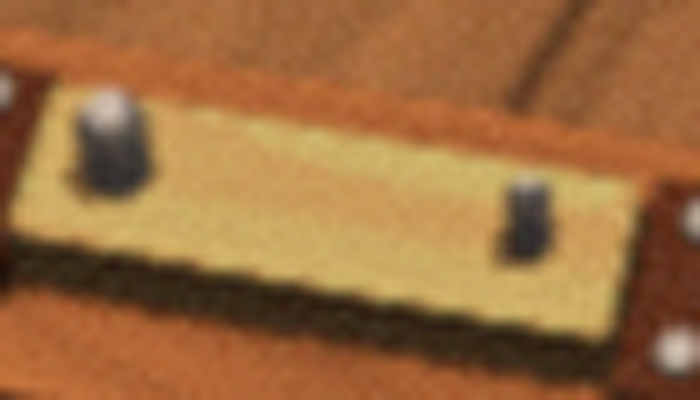

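View pics/d5p.png

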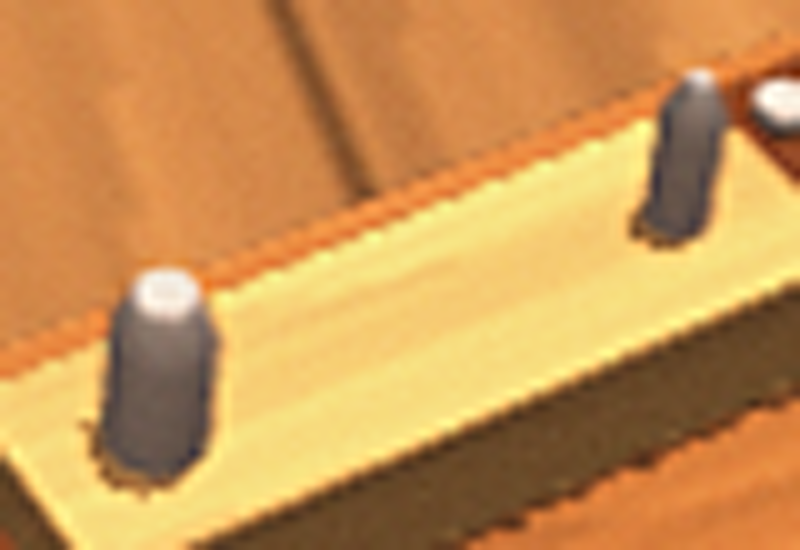

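View pics/d5.png

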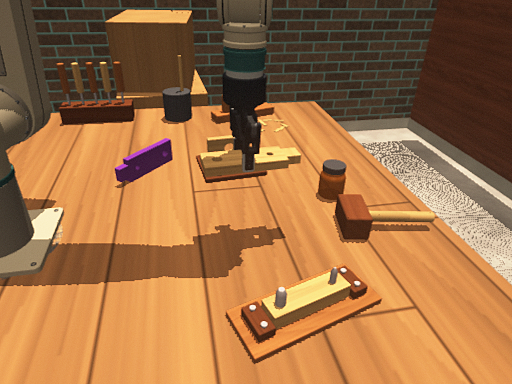

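```bash
python3 - <<'E'
from h import *
from scipy.optimize import least_squares
np.set_printoptions(precision=2,suppress=True)
p=optics.camera_params('wrist');K=p['mtx'];H=np.array(p['hand_eye'])
def tl(uv,z): 
    d=H[:3,:3]@np.linalg.inv(K)@np.array([uv[0],uv[1],1.]);return (H[:3,3]+d*(z-H[2,3])/d[2])*1000
for uv in [(258.5,158.5),(233,158.5),(284,158.5),(258.5,133),(258.5,184),(170.5,83),(347.5,83),(190,345),(326,345)]: print(uv,tl(uv,-.0195))
def px(c,o,s): return [(c[0]+.5)/s-.5+o[0],(c[1]+.5)/s-.5+o[1]]
st5=load('pics/w5.png');st8=load('pics/w8.png')
obs=[('scene',(-52,0,71),px((110,99),(190,255),10),None),('scene',(52,0,71),px((529,183),(190,255),10),None),
('side',(-52,0,71),px((167,293),(265,260),10),None),('side',(52,0,71),px((699,78),(265,260),10),None),
('wrist',(52,0,71),px((80,508),(0,60),2.4),st5)]
import sys
def f(v,sel=obs):
    r=[]
    for n,P,uv,st in sel:
        c,s=np.cos(v[2]),np.sin(v[2]); W=np.array([v[0]*1000+c*P[0]-s*P[1],v[1]*1000+s*P[0]+c*P[1],P[2]])/1000
        r+=list(proj(n,W,st)[0]-uv)
    return np.array(r)
for sel in (obs,obs[:2],obs[2:4],obs[:4]):
    q=least_squares(lambda v:f(v,sel),[.559,-.272,.27]);print(np.round(q.x[:2]*1000,1),np.degrees(q.x[2]),q.fun)
E
```

```text
(258.5, 158.5) [ 51.77   0.55 -19.5 ]
(233, 158.5) [ 51.76  -9.29 -19.5 ]
(284, 158.5) [ 51.77  10.39 -19.5 ]
(258.5, 133) [ 61.57   0.54 -19.5 ]
(258.5, 184) [ 41.46   0.56 -19.5 ]
(170.5, 83) [ 79.47 -31.11 -19.5 ]
(347.5, 83) [ 79.48  32.5  -19.5 ]
(190, 345) [-38.02 -31.63 -19.5 ]
(326, 345) [-37.99  32.47 -19.5 ]
[ 558.3 -271.6] 16.903054501048793 [-0.38  0.1  -0.23 -0.9  -0.42  0.15 -0.32  0.23 -0.16  0.94]
[ 559.4 -272.2] 15.45413677376508 [ 0.05  0.02 -0.05 -0.01]
[ 559.  -271.3] 17.006664896928452 [ 0.01 -0.01 -0.01  0.02]
[ 559.  -271.6] 16.48644718920786 [-0.07  0.11  0.02 -0.61 -0.05 -0.07  0.28  0.32]
```

```bash
python3 - <<'E'
from h import *
from scipy.optimize import least_squares
np.set_printoptions(precision=2,suppress=True)
def px(c,o,s): return [(c[0]+.5)/s-.5+o[0],(c[1]+.5)/s-.5+o[1]]
A=lambda c:px(c,(165,245),6);B=lambda c:px(c,(190,255),10);C=lambda c:px(c,(220,250),4);D=lambda c:px(c,(265,260),10)
obs=[('scene',(-52,0,71),B((110,99))),('scene',(52,0,71),B((529,183))),('side',(-52,0,71),D((167,293))),('side',(52,0,71),D((699,78)))]
for P,c in zip([(-125,50,12),(125,50,12),(125,-50,12),(-125,-50,12)],[(103,70),(663,165),(622,380),(28,275)]): obs.append(('scene',P,A(c)))
for P,c in zip([(-125,50,12),(125,50,12),(125,-50,12),(-125,-50,12)],[(22,245),(497,57),(648,195),(143,430)]): obs.append(('side',P,C(c)))
for P,c in zip([(-75,21,40),(-75,-21,40),(75,21,40),(75,-21,40)],[(50,85),(10,235),(640,185),(612,338)]): obs.append(('scene',P,B(c)))
for P,c in zip([(-75,21,40),(-75,-21,40),(75,-21,40)],[(168,208),(220,270),(523,140)]): obs.append(('side',P,C(c)))
def f(v,sel):
    r=[]
    for n,P,uv in sel:
        c,s=np.cos(v[2]),np.sin(v[2]); W=np.array([v[0]*1000+c*P[0]-s*P[1],v[1]*1000+s*P[0]+c*P[1],P[2]])/1000
        r+=list(proj(n,W)[0]-uv)
    return np.array(r)
for sel in (obs,[o for o in obs if o[0]=='scene'],[o for o in obs if o[0]=='side']):
    q=least_squares(lambda v:f(v,sel),[.559,-.272,.27],loss='soft_l1');print(np.round(q.x[:2]*1000,1),np.degrees(q.x[2]));print(f(q.x,sel).reshape(-1,2))
y=np.radians(16.4);c=np.array([.559,-.2715]); tx=np.array([np.cos(y+np.pi),np.sin(y+np.pi)]);ty=np.array([np.sin(y+np.pi),-np.cos(y+np.pi)])
t=c+.0004*tx-.0006*ty;print(t);rel([*t,.13],196.4)
E
```

```text
[ 559.3 -272.5] 17.078881841846826
[[-0.26  0.64]
 [-0.04 -0.46]
 [ 0.43  0.58]
 [ 0.41  0.48]
 [-0.83 -1.24]
 [ 0.54 -0.84]
 [ 0.23 -0.06]
 [-0.62 -0.7 ]
 [ 0.21 -0.35]
 [ 0.02 -1.24]
 [ 0.72 -0.42]
 [-0.46  2.21]
 [ 0.5  -0.61]
 [-0.37 -0.73]
 [ 0.28 -0.46]
 [-0.44 -0.38]
 [-0.38 -1.95]
 [ 0.41  1.43]
 [ 0.79  0.37]]
[ 560.2 -273.6] 17.211119889182605
[[-0.2   1.17]
 [ 0.09 -0.01]
 [-0.84 -0.71]
 [ 0.65 -0.49]
 [ 0.44  0.36]
 [-0.55 -0.09]
 [ 0.53 -0.09]
 [-0.3  -0.18]
 [ 0.4  -0.04]
 [-0.28  0.06]]
[ 559.1 -271.8] 17.035342128521265
[[ 0.18  0.22]
 [ 0.16  0.2 ]
 [ 0.04 -0.74]
 [-0.17 -1.47]
 [ 0.44 -0.7 ]
 [-0.74  1.72]
 [-0.6  -2.33]
 [ 0.14  1.03]
 [ 0.52  0.08]]
[ 0.56 -0.27]
t 17.3 pos [491.3 -46.6 161.4] rot [ 180.     -0.21 -176.03] F [ 0.1 -0.1 -2.1] op 62.3
 shift mm in tool: [ -51.8 -229.8   31.2]
 turn deg: [  0.02  -0.21 -12.43]
 shift after turn: [  -1.  -235.5   31.4]
```

```bash
python3 -m creep '[[0,0,0,0,0,-4],[0,0,0,0,0,-5],[0,0,0,0,0,-4],[0,-10,0,0,0,0],[0,-20,0,0,0,0],[0,-20,0,0,0,0],[0,-20,0,0,0,0],[0,-20,0,0,0,0],[0,-20,0,0,0,0],[0,-20,0,0,0,0],[0,-20,0,0,0,0],[0,-20,0,0,0,0],[0,-20,0,0,0,0],[0,-15,0,0,0,0],[0,-10,0,0,0,0],[0,0,0,0,0,0]]';python3 -c "
from h import *
rel([.5588,-.2726,.13],197)"
```

```text
t: 18.9
tool_pos: [0.5499, -0.2661, 0.1452]
tcp_rot: [3.129, -0.024, -2.849]
wrist_force: [0.5, 0.1, -1.5]
opening: 0.0624
t 18.9 pos [ 549.9 -266.1  145.2] rot [ 179.27   -1.37 -163.24] F [ 0.5  0.1 -1.5] op 62.4
 shift mm in tool: [-7.  -9.  14.9]
 turn deg: [ 0.73 -1.37 -0.24]
 shift after turn: [-6.6 -8.9 15.2]
```

```bash
python3 -m creep '[[-3.5,-4.5,0,0.4,-0.7,0],[-3.5,-4.5,0,0.3,-0.7,-0.2],[0,0,0,0,0,0],[0,0,0,0,0,0]]';python3 -c "
from h import *
rel([.5588,-.2726,.085],197)"
```

```text
t: 19.3
tool_pos: [0.5593, -0.2711, 0.145]
tcp_rot: [3.14, 0.002, -2.843]
wrist_force: [-0.5, 1.2, -1.2]
opening: 0.0627
t 19.3 pos [ 559.3 -271.1  145. ] rot [ 1.7991e+02  1.2000e-01 -1.6292e+02] F [-0.5  1.2 -1.2] op 62.7
 shift mm in tool: [ 1.1 -1.4 59.9]
 turn deg: [0.09 0.12 0.08]
 shift after turn: [ 0.9 -1.3 60. ]
```

Lower to just above the pin tips (pattern underside ≈ 80 mm) and look.

```bash
python3 -m creep '[[1,-1,10,0,0,0],[0,0,12,0,0,0],[0,0,12,0,0,0],[0,0,12,0,0,0],[0,0,8,0,0,0],[0,0,0,0,0,0],[0,0,0,0,0,0]]';python3 -c "
from h import *
rel([.5588,-.2726,.0695],197)
for n in ('wrist','side','scene'): snap(n,'pics/%s9.png'%n)
crop('pics/side9.png','pics/side9c.png',210,400,220,360,4)
crop('pics/scene9.png','pics/scene9c.png',150,300,220,320,5)
"
```

```text
t: 20.0
tool_pos: [0.5567, -0.2699, 0.084]
tcp_rot: [3.136, -0.001, -2.842]
wrist_force: [0.1, -0.2, -1.2]
opening: 0.0628
t 20.0 pos [ 556.7 -269.9   84. ] rot [ 1.7970e+02 -5.0000e-02 -1.6283e+02] F [ 0.1 -0.2 -1.2] op 62.8
 shift mm in tool: [-1.2 -3.3 14.5]
 turn deg: [ 0.3  -0.05  0.17]
 shift after turn: [-1.2 -3.2 14.5]
```

View pics/wrist9.png

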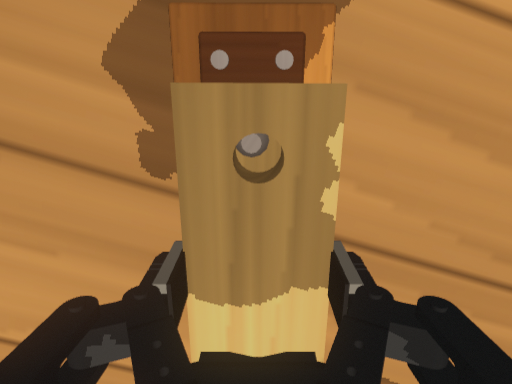

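View pics/side9c.png

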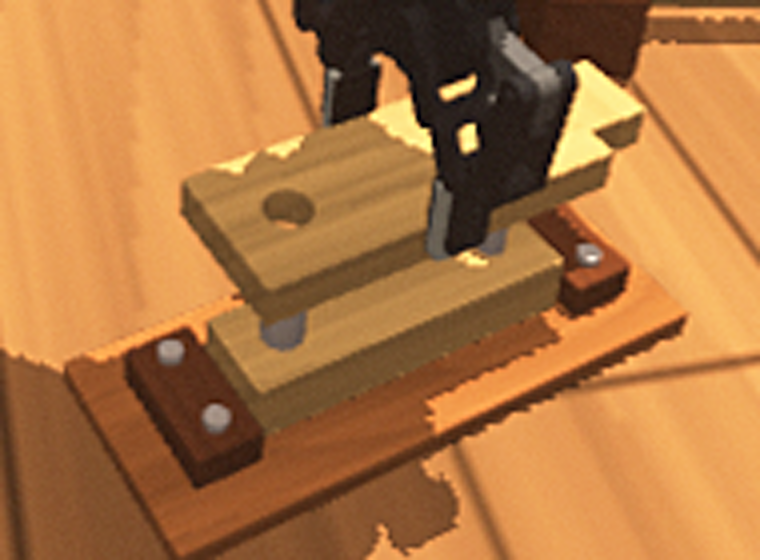

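View pics/scene9c.png

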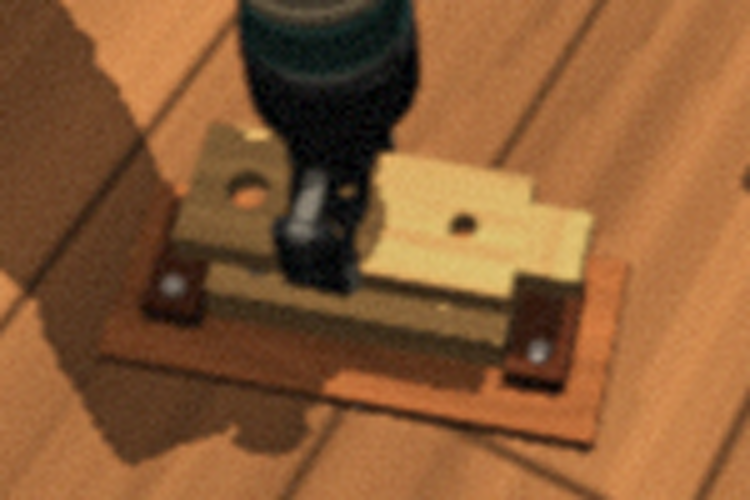

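```bash
python3 - <<'E'
from h import *
crop('pics/wrist9.png','pics/w9c.png',220,300,120,190,8)
p=optics.camera_params('wrist');K=p['mtx'];H=np.array(p['hand_eye'])
def tl(uv,z): 
    d=H[:3,:3]@np.linalg.inv(K)@np.array([uv[0],uv[1],1.]);return np.round((H[:3,3]+d*(z-H[2,3])/d[2])*1000,2)
print(tl((252,144),.013),tl((252,145),.013))
for uv in [(199,80),(305,80),(199.5,33),(305,33),(171,5),(334,5)]: print(uv,tl(uv,.084-.034),tl(uv,.084-.012))
E
```

```text
[51.49 -2.42 13.  ] [51.01 -2.42 13.  ]
(199, 80) [ 81.01 -32.66  50.  ] [ 81.19 -36.43  72.  ]
(305, 80) [81.02 26.91 50.  ] [81.2  29.96 72.  ]
(199.5, 33) [105.05 -31.05  50.  ] [107.98 -34.64  72.  ]
(305, 33) [105.06  25.81  50.  ] [107.99  28.75  72.  ]
(171, 5) [118.46 -45.32  50.  ] [122.93 -50.54  72.  ]
(334, 5) [118.47  40.46  50.  ] [122.93  45.07  72.  ]
```

View pics/w9c.png

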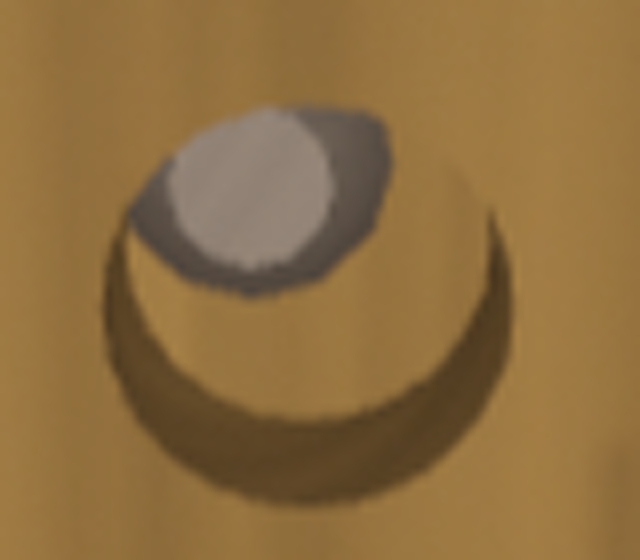

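```bash
python3 -m creep '[[-0.5,-3,0,0.3,0,0.1],[0,0,4,0,0,0],[0,0,4,0,0,0],[0,0,0,0,0,0],[0,0,0,0,0,0]]';python3 -c "
from h import *
rel([.5588,-.2726,.0385],197)
snap('wrist','pics/w10.png')
crop('pics/w10.png','pics/w10c.png',220,300,120,190,8)
"
```

```text
t: 20.65
tool_pos: [0.5603, -0.2743, 0.0783]
tcp_rot: [-3.137, 0.003, -2.844]
wrist_force: [-0.4, -0.3, -2.1]
opening: 0.0625
t 20.65 pos [ 560.3 -274.3   78.3] rot [-1.7972e+02  1.6000e-01 -1.6295e+02] F [-0.4 -0.3 -2.1] op 62.5
 shift mm in tool: [ 1.1  2.2 39.8]
 turn deg: [-0.28  0.16  0.05]
 shift after turn: [ 1.   2.  39.8]
```

View pics/w10c.png

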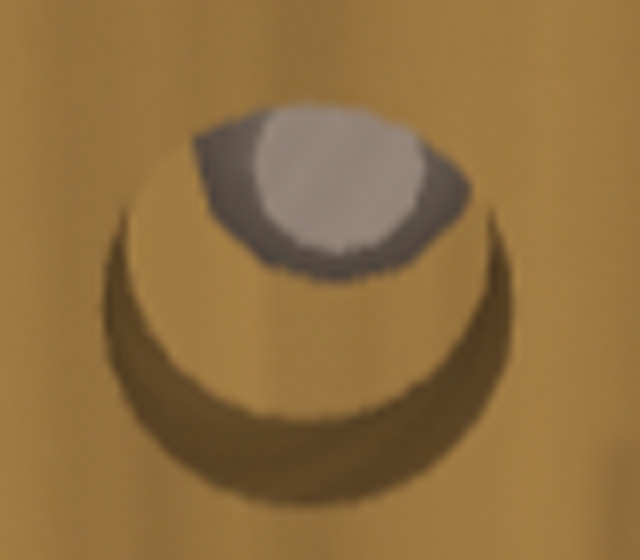

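```bash
cat >> h.py <<'E'
def tl(uv,z):
    p=optics.camera_params('wrist');K=p['mtx'];H=np.array(p['hand_eye'])
    d=H[:3,:3]@np.linalg.inv(K)@np.array([uv[0],uv[1],1.]);return np.round((H[:3,3]+d*(z-H[2,3])/d[2])*1000,2)
E
python3 -c "
from h import *
print(tl((262.1,141.4),.0073))"
```

```text
[53.74  2.36  7.3 ]
```

```bash
python3 -m creep '[[1.4,1.9,0,-0.2,0.1,0],[0,0,0,0,0,0],[0,0,0,0,0,0]]';python3 -c "
from h import *
rel([.5588,-.2726,.0385],197)
snap('wrist','pics/w11.png')
crop('pics/w11.png','pics/w11c.png',220,300,120,190,8)
"
```

```text
t: 21.0
tool_pos: [0.5582, -0.2726, 0.0783]
tcp_rot: [-3.141, 0.001, -2.844]
wrist_force: [0.5, 0.0, -1.0]
opening: 0.0626
t 21.0 pos [ 558.2 -272.6   78.3] rot [-1.7995e+02  5.0000e-02 -1.6294e+02] F [ 0.5  0.  -1. ] op 62.6
 shift mm in tool: [-0.6 -0.2 39.8]
 turn deg: [-0.05  0.05  0.06]
 shift after turn: [-0.6 -0.2 39.8]
```

View pics/w11c.png

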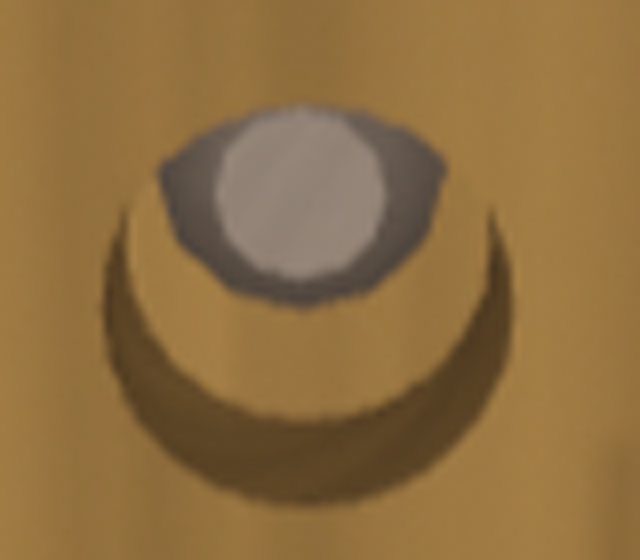

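```bash
python3 -c "
from h import *
print(tl((257.2,143.7),.0073))"; python3 -m creep '[[0,0,3,0,0,0],[0,0,3,0,0,0],[0,0,3,0,0,0],[0,0,3,0,0,0],[0,0,0,0,0,0],[0,0,0,0,0,0]]';python3 -c "
from h import *
rel([.5588,-.2726,.0385],197)
snap('wrist','pics/w12.png')
crop('pics/w12.png','pics/w12c.png',220,300,120,190,8)
"
```

```text
[52.66  0.09  7.3 ]
t: 21.65
tool_pos: [0.558, -0.2725, 0.0649]
tcp_rot: [-3.141, 0.0, -2.844]
wrist_force: [-0.9, 0.0, -2.0]
opening: 0.0624
t 21.65 pos [ 558.  -272.5   64.9] rot [-1.7997e+02  2.0000e-02 -1.6294e+02] F [-0.9  0.  -2. ] op 62.4
 shift mm in tool: [-0.7 -0.3 26.4]
 turn deg: [-0.03  0.02  0.06]
 shift after turn: [-0.8 -0.3 26.4]
```

View pics/w12c.png

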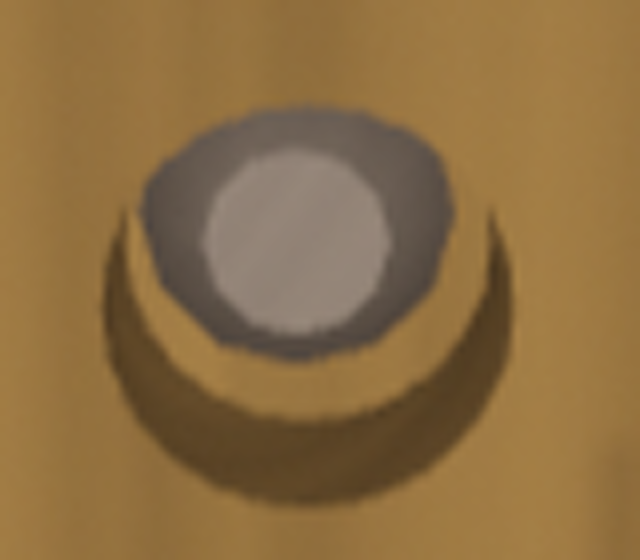

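```bash
python3 -c "
from h import *
print(tl((256.7,149.8),-.0061))
snap('scene','pics/s12.png');crop('pics/s12.png','pics/s12c.png',190,290,235,310,8)
snap('side','pics/d12.png');crop('pics/d12.png','pics/d12c.png',220,380,230,345,5)
"
```

```text
[52.47 -0.11 -6.1 ]
```

View pics/s12c.png

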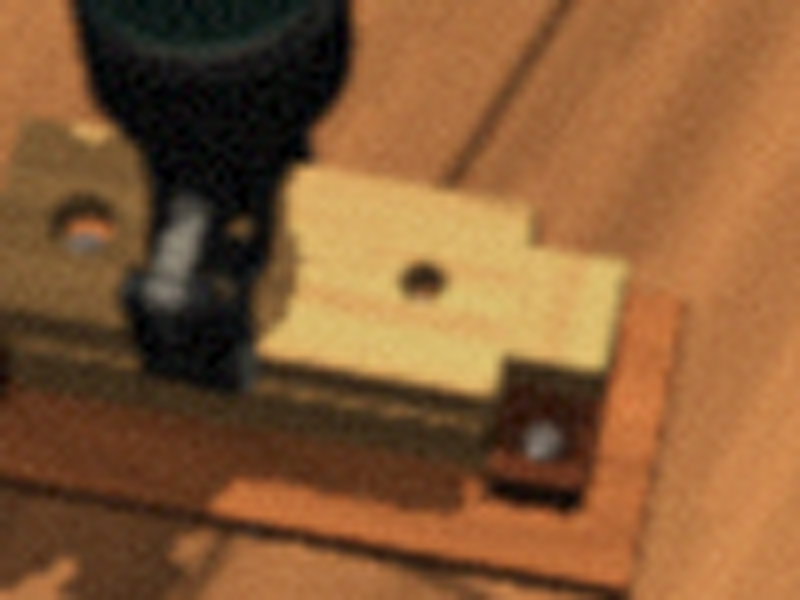

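View pics/d12c.png

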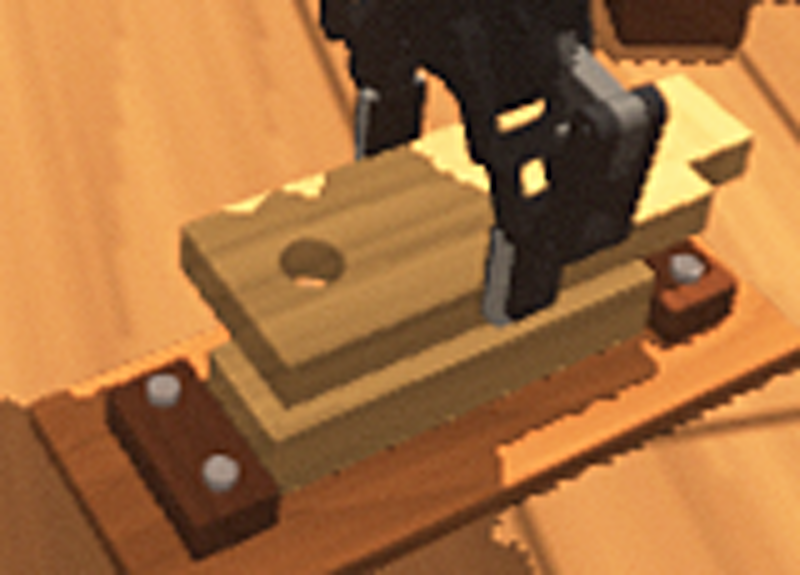

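```bash
python3 -m creep '[[0.2,-0.6,0,0,0,0],[0,0,2,0,0,0],[0,0,2,0,0,0],[0,0,0,0,0,0]]'; python3 -m creep '[[0,0,2,0,0,0],[0,0,2,0,0,0],[0,0,0,0,0,0]]';python3 -c "
from h import *
rel([.5588,-.2726,.0385],197)
snap('wrist','pics/w13.png')
crop('pics/w13.png','pics/w13c.png',220,300,120,190,8)
"
```

```text
t: 22.2
tool_pos: [0.5584, -0.2735, 0.0613]
tcp_rot: [-3.14, 0.001, -2.844]
wrist_force: [0.1, -0.1, -1.7]
opening: 0.062
t: 22.5
tool_pos: [0.5581, -0.2733, 0.0569]
tcp_rot: [-3.141, 0.001, -2.844]
wrist_force: [0.2, -0.6, -2.0]
opening: 0.0624
t 22.5 pos [ 558.1 -273.3   56.9] rot [-1.7994e+02  5.0000e-02 -1.6294e+02] F [ 0.2 -0.6 -2. ] op 62.4
 shift mm in tool: [-0.8  0.5 18.4]
 turn deg: [-0.06  0.05  0.06]
 shift after turn: [-0.8  0.5 18.4]
```

View pics/w13c.png

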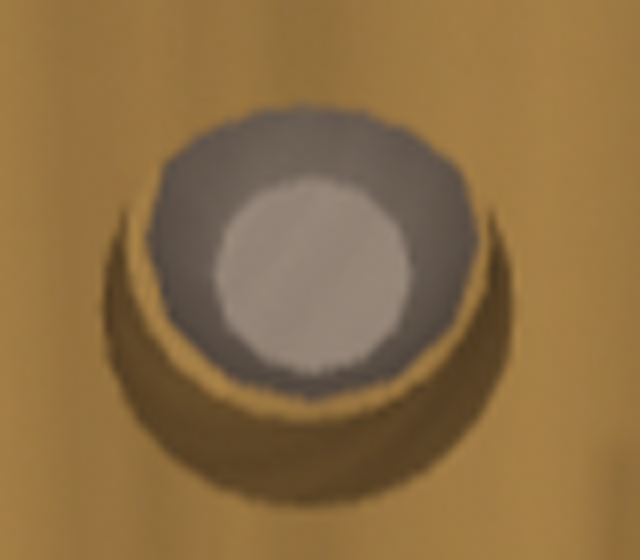

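```bash
python3 -m creep '[[0,0,2,0,0,0],[0,0,2,0,0,0],[0,0,0,0,0,0]]'; python3 -m creep '[[0,0,2,0,0,0],[0,0,2,0,0,0],[0,0,0,0,0,0]]';python3 -c "
from h import *
rel([.5588,-.2726,.0385],197)
snap('wrist','pics/w14.png')
crop('pics/w14.png','pics/w14c.png',220,300,120,190,8)
"
```

```text
t: 22.85
tool_pos: [0.5582, -0.2733, 0.0526]
tcp_rot: [-3.141, 0.001, -2.844]
wrist_force: [0.5, 0.3, -0.8]
opening: 0.0622
t: 23.15
tool_pos: [0.5582, -0.2734, 0.0483]
tcp_rot: [-3.141, 0.001, -2.844]
wrist_force: [0.1, -0.7, -0.9]
opening: 0.0623
t 23.15 pos [ 558.2 -273.4   48.3] rot [-1.7994e+02  5.0000e-02 -1.6294e+02] F [ 0.1 -0.7 -0.9] op 62.3
 shift mm in tool: [-0.8  0.6  9.8]
 turn deg: [-0.06  0.05  0.06]
 shift after turn: [-0.8  0.6  9.8]
```

View pics/w14c.png

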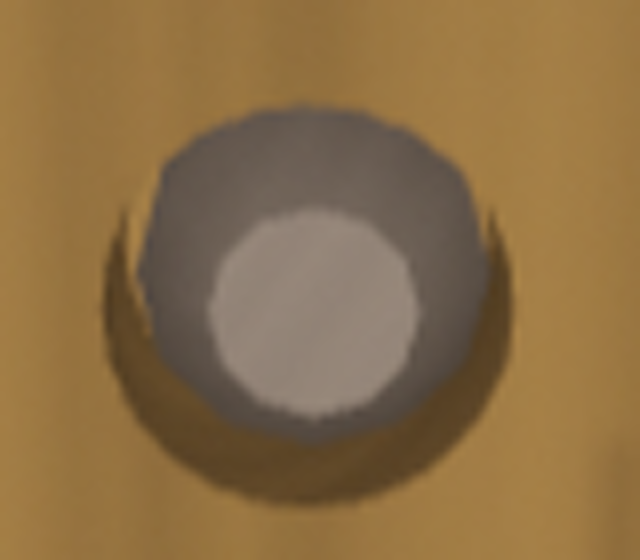

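Sliding freely, centred. Continue to seat.

```bash
python3 -m creep '[[0,0,2,0,0,0],[0,0,2,0,0,0],[0,0,0,0,0,0]]'; python3 -m creep '[[0,0,2,0,0,0],[0,0,1,0,0,0],[0,0,0,0,0,0]]';python3 -m creep '[[0,0,1,0,0,0],[0,0,0,0,0,0]]';python3 -m creep '[[0,0,1,0,0,0],[0,0,0,0,0,0]]'
```

```text
t: 23.5
tool_pos: [0.5582, -0.2734, 0.0441]
tcp_rot: [-3.14, 0.001, -2.844]
wrist_force: [-1.0, 0.3, -2.0]
opening: 0.0624
t: 23.8
tool_pos: [0.5583, -0.2734, 0.0408]
tcp_rot: [-3.14, 0.001, -2.844]
wrist_force: [0.5, -0.0, -1.1]
opening: 0.0623
t: 24.0
tool_pos: [0.5583, -0.2734, 0.0398]
tcp_rot: [-3.14, 0.001, -2.844]
wrist_force: [-0.2, 0.3, -1.3]
opening: 0.0623
t: 24.2
tool_pos: [0.5583, -0.2735, 0.0387]
tcp_rot: [-3.14, 0.001, -2.844]
wrist_force: [-0.3, 0.7, -1.1]
opening: 0.0624
```

```bash
python3 -m creep '[[0,0,0.7,0,0,0],[0,0,0,0,0,0]]'; python3 -m creep '[[0,0,0.7,0,0,0],[0,0,0,0,0,0]]';python3 -m creep '[[0,0,0.7,0,0,0],[0,0,0,0,0,0]]'; python3 -m creep '[[0,0,0.7,0,0,0],[0,0,0,0,0,0]]'
```

```text
t: 24.4
tool_pos: [0.5583, -0.2735, 0.0385]
tcp_rot: [-3.14, 0.001, -2.844]
wrist_force: [-0.2, -0.1, -1.7]
opening: 0.0622
t: 24.6
tool_pos: [0.5583, -0.2734, 0.0385]
tcp_rot: [-3.14, 0.001, -2.844]
wrist_force: [-0.3, -0.4, -1.6]
opening: 0.062
t: 24.8
tool_pos: [0.5584, -0.2735, 0.0385]
tcp_rot: [-3.14, 0.001, -2.844]
wrist_force: [-1.5, 0.1, -2.1]
opening: 0.0624
t: 25.0
tool_pos: [0.5584, -0.2735, 0.0385]
tcp_rot: [-3.14, 0.001, -2.844]
wrist_force: [-0.7, 0.0, -0.6]
opening: 0.0623
```

```bash
python3 -m creep '[[0,0,0,0,0,0],[0,0,0,0,0,0],[0,0,0,0,0,0],[0,0,0,0,0,0]]' 85.4; python3 -m creep '[[0,0,-5,0,0,0],[0,0,-10,0,0,0],[0,0,-15,0,0,0],[0,0,-20,0,0,0],[0,0,-20,0,0,0],[0,0,-20,0,0,0],[0,0,-20,0,0,0],[0,0,-20,0,0,0],[0,0,0,0,0,0]]'; python3 -c "
from h import *
rel(None)
for n in ('wrist','side','scene'): snap(n,'pics/%s15.png'%n)
crop('pics/side15.png','pics/side15c.png',210,400,220,360,4)
crop('pics/scene15.png','pics/scene15c.png',150,300,220,320,5)
"
```

```text
t: 25.4
tool_pos: [0.5598, -0.2743, 0.0382]
tcp_rot: [-3.138, 0.003, -2.844]
wrist_force: [-0.2, -0.3, -0.4]
opening: 0.0853
t: 26.3
tool_pos: [0.561, -0.275, 0.183]
tcp_rot: [-3.132, 0.009, -2.844]
wrist_force: [0.1, 0.0, 0.1]
opening: 0.0851
t 26.3 pos [ 561. -275.  183.] rot [-179.42    0.51 -162.94] F [0.1 0.  0.1] op 85.1
```

View pics/wrist15.png

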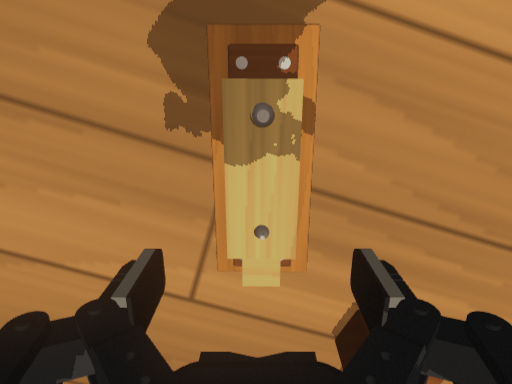

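View pics/side15c.png

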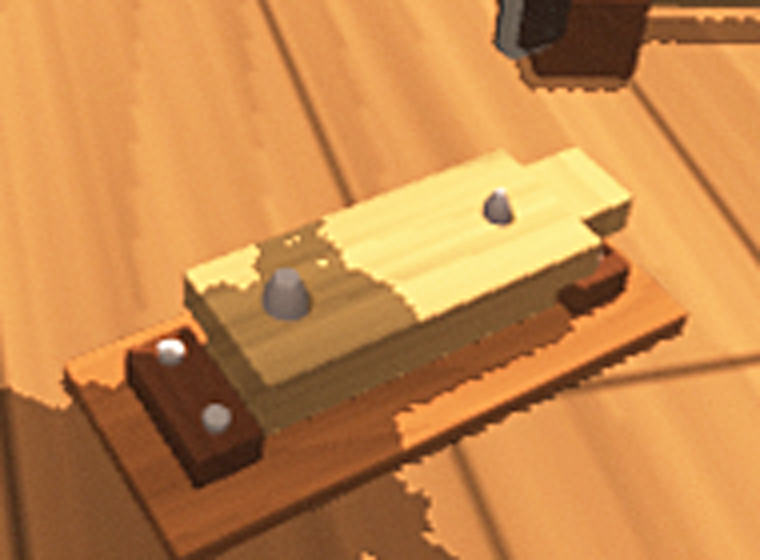

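View pics/scene15.png

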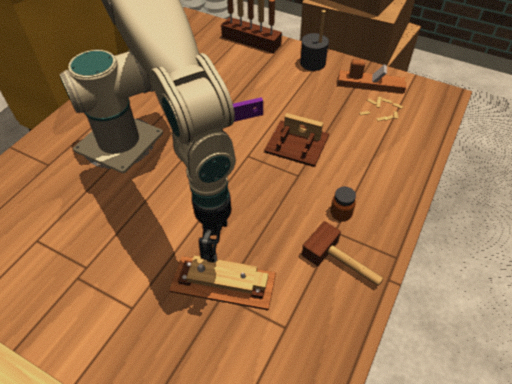

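```bash
python3 -c "
from cell import manip
print(manip.finish_job())"
```

```text
the job is handed in; nothing more can be done
None
```

The long tailed pattern is seated on the blank in the cradle, and I handed the job in at about 26.5 s.

**What I did:** I lifted the pattern out of the front rack slot, stood it on the open bench and let go. I then tipped it flat with a push near its top edge and backed off. After that I picked it up by its long edges and lowered it over the pins, with the large hole on the thick pin, until it stopped. I opened the gripper and raised it clear.

**Last checks:**
- **Seating:** The descent stopped with the tool tip (TCP) at 38.5 mm, the height I had worked out for flush seating. In the side and wrist pictures both pins stick up through the holes and the plate looks level on the blank.
- **Other things:** In the last scene picture the short pattern, jar, mallet and purple piece look as they did at the start.
- **Forces:** Readings at the end of each move stayed at about 2 N or less. The wrist force gave no clear sign of contact at seating, so the flush fit rests on the height reading and the pictures.
- **Disagreement:** The side and scene cameras and the wrist camera differed by about 1 mm on where the large pin was. I went by the wrist camera's view through the hole, and the plate slid down without resistance.

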